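Lock the filter cup into the bayonet head

ROBOT

A 6-joint arm with a two-finger parallel gripper is mounted at the origin on a cart in front of the work surface, level with it; the furniture and walls round the work are solid. World frame = base frame: x ahead of the robot, y to its left, z up, the work surface at z = 0. Lengths are in m, angles in rad, forces in N, time in s.
With the tool pointing down it reaches from about 0.35 to 0.775 m from the base axis. Payload 5.5 kg.
Tool frame: the origin (TCP) lies midway between the tips of the shut fingers; the grasp point (between the pads) lies 19 mm behind it; z points along the fingers, x is the direction in which the jaws open and shut, and the axes are right-handed (so a half turn about z gives the same grasp; the last joint's range is limited). The gripper opens to 85 mm and grips with 20 to 120 N. Pads are 22 mm wide; open, the fingers measure 114 mm over their backs; the gripper's body (76 mm by 85 mm) begins 54 mm behind the grasp point. The pads swing forward as they close: fully open they stand 13 mm farther back than shut.
Start: joints at [-1.417, 0.313, 0.046, 1.304, 0, 1.431], TCP at [0.167, -0.55, 0.231] pointing down, gripper open.
Joint ranges: [-2.76, 2.76], [-0.86, 1.69], [-1.03, 1.26], [-2.2, 2.34], [-1.47, 1.5], [-3.14, 3.14]. Speed limits (rad/s): [2.57, 2.57, 3.14, 3.14, 3.14, 3.14].

INTERFACE

Orientations are given as a unit quaternion [w, x, y, z].
In Python, from workcell import env gives the robot as it stands.
- The arm moves only by the tool servo_tool, never from a script. Its argument "targets" is a list of rows, each an object with "xyz": the shift along the tool's x, y, z in m, a list of three; "twist": the turn, a rotation vector about the tool's x, y, z in rad, a list of three; "jaw": the opening, from 0 (shut) to 1 (fully open). A call has 1 to 12 rows; each row is the pose to reach, as a shift and turn from the pose commanded when the call began, along the tool's axes at that moment; what a row does not reach only later rows make up. A row lasts 1/12 s, in which the tool goes at most 41.7 mm and 7.16 degrees, less where a joint would pass 70% of its speed; a pose out of reach is approached as far as the arm can. A call with a gripper value outside its range is refused whole. The fingers move at their own pace and stop on an object; "squeeze" is the grip in N (left out, the last holds). Time passes only in rows, so rows that repeat a pose let the fingers close. It gives the time, the measured TCP pose, the force and the opening at its end, in the units of the state.
- env.get_state(): the state, without advancing time (a new reading comes with each control period).
- env.read_camera(name): name is "side" or "top"; returns a dict with "color" (420x560x3 uint8, red, green, blue), "depth" (420x560 float32, m along the optical axis (not along the pixel's ray), 0 where there is no reading), "fx", "fy", "cx", "cy" (pixels), "eye" and "attitude" of the camera in the world. Camera axes: x right, y down, z forward; pixel columns grow to the right and rows downward; lengths in m; the calibration is good to about 2 mm. A picture is of the moment at which its call begins.
- env.hand_in(): hands the job in, once; it reports no verdict.
The state is a dict: "clock": time; "joint_pos": joint angles; "qvel": joint speeds; "tau": joint torques, N m; "tcp_pos": TCP position; "orientation": TCP orientation; "wrist_force": force on the tool from outside, world axes, zero at the start; "ft_torque": the same for the moment, N m; "finger_gap": finger opening in m.
Only numpy, scipy, OpenCV 4.12 (cv2) and the standard library are available. Lean on these libraries where they do the work, as an engineer would, in place of code of your own. Each camera call takes 0.05 s, during which the arm holds its last target. There are 200 camera calls.

TASK

Draw the filter cup out from under the low sheet-steel cover by its body, stand it on the free end of the wooden block and let go, then take it again by its lever handle. Raise it into the filter head on the stand with its lugs through the entry slots, turn it anticlockwise (seen from above) over the humps to the stop, and let it settle down into the locking pockets, hanging there by itself with its handle pointing straight out from the column. Do not let the cup fall over, and leave the jar, the turned part and the small punch where they are.

Things in the scene. Friction and masses are not known exactly. Their poses are not given: they have to be found in the camera images.
- cup_center (a point): Centre of the loose filter cup, on its axis, 36 mm above its flat underside. Aluminium, closed on top, 71 mm high, 0.12 to 0.21 kg. Body 44 mm in diameter from 0 to 51 mm up, then a neck 36 mm in diameter. Axes: x along the handle, outward; z up. It starts standing on the block with its handle under the cover, its body outside: grip that across, at right angles to the handle.
- cup_lugs (a point): Point on the cup's axis level with the undersides of its two lugs, 66 mm above the cup's underside. The lugs are 8 mm wide and 5 mm high (66 to 71 mm up) and stand out to 25 mm from the axis, one on the handle's side, one opposite. Axes as cup_center.
- cup_handle (a point): Grip point of the cup's black lever handle: 100 mm from the cup's axis, 30 mm above its underside, at the handle's mid-height. The handle is a level bar 14 mm wide, 16 mm high, reaching to 120 mm from the axis. Axes: x outward along the handle, z up. A gripper here from above clears head and column when the cup is in the head.
- socket (a point): Centre of the filter head's open mouth, on the head's vertical axis in its underside, 160 mm above the bench. The head is a drum 68 mm in diameter, 27 mm high, on a fixed stand; x points level from its axis to the stand's column (51 to 73 mm off), z up. Bore 40 mm with two opposite slots for the lugs, 2 mm play all round. Base plate below: 8 mm high.
- entry_mark (a point): Narrow dark rib (4 mm) on the drum's outside, 36 mm from the head's axis, 120 degrees anticlockwise (seen from above) from the socket's x. With the handle pointing this way the lugs pass up through the slots. Raise until cup_lugs is 8 to 14 mm above the mouth (11 best); it then turns anticlockwise only, over humps 8 mm above the mouth.
- lock_mark (a point): Broad dark block (14 mm) on the drum's outside, 36 mm from the axis on the side away from the column, 60 degrees on from the entry mark. With the handle pointing this way the lugs stand over pockets 3 mm lower than the humps; a hard stop follows about 8 degrees farther. Let down, the lugs rest 5 mm above the mouth (cup_center 25 mm below it) and the cup hangs level by itself.
- cover_top (a point): Centre of the top of the low sheet-steel cover fixed on the block near its left (+y) end: 54 mm wide (x), 90 mm long (y), its top 52 mm and the underside of its roof 49 mm above the block, 48 mm free between its side walls. The cup's handle lies in it; the cup stands at its -y end and comes out along -y, to the robot's right.
- part_track: Fixed aluminium feed track on the bench between cup and stand, 32 mm wide, running along y from 220 mm to the right of its origin to 215 mm to the left; rail top 47 mm, grey stop block 70 mm, toggle at its right end 88 mm above the bench. Origin on the bench.
- jar: Bystander: clear jar with screw lid, 65 mm in diameter, 60 mm high, loose. Origin at the centre of its underside.
- pin_part: Bystander: small turned part with a pin on top, 22 mm in diameter, 20 mm high, loose. Origin at the centre of its underside.
- small_punch: Bystander: dark press punch, 26 mm in diameter, 38 mm high, loose. Origin at the centre of its underside.
- block: Wooden press block fixed along the front of the bench, 66 mm wide (x), 271 mm long (y), 43 mm high. Origin at the centre of its underside. About 150 mm of its top, at the right (-y) end, is free to stand the cup on, in line with the cover.
- press1: Fixed hand press to the right of the stand, up to 630 mm high, about 200 x 200 mm on the bench, its long lever leaning towards the robot. Origin at the middle of its foot. Swing the arm past it drawn in (nearer the robot than 0.42 m).
- press2: Second fixed hand press, farther right, about 200 x 200 mm on the bench and 440 mm high, lever with a ball knob leaning towards the robot. Origin at the middle of its foot.

How it is judged:
By the outcome, as a careful person would: the job done as asked, in the order asked, and still so for the second after the job is handed in, with the robot touching nothing.
It also fails if it takes over 67 s, if anything falls off the work surface, if the arm or the gripper's body presses on something with over 40 N, if the wrist force passes 120 N, or if a joint passes its speed limit or range.

## Working session

There is one attempt and no reset: what is moved stays moved. The work goes in short steps, Python scripts to look and compute and a tool call to move; the robot and the scene stay as the last step left them, time stands still between calls to the robot, and variables do not carry over. Pictures are saved under pics/ and viewed, about 8 in all and at most 12, crops included, and the job is handed in when it is done.

Besides the shell and the picture viewer there is one more tool, called after "Call:" as a command line: name --argument value ..., lists and objects as JSON in quotes. servo_tool: Moves the arm, as the interface text tells. Its arguments: {"type":"object","properties":{"targets":{"type":"array","items":{"type":"object","properties":{"xyz":{"type":"array","items":{"type":"number"}},"twist":{"type":"array","items":{"type":"number"}},"jaw":{"type":"number"}}}},"squeeze":{"type":"number"}},"required":["targets"]}

```bash
mkdir -p pics; ls
cat > h.py <<'E'
import numpy as np, cv2
from scipy.spatial.transform import Rotation as R
from workcell import env
def snap(cam,name):
    c=env.read_camera(cam); np.savez('pics/'+name+'.npz',**c)
    cv2.imwrite('pics/'+name+'.png',c['color'][:,:,::-1]); return c
def load(name): return dict(np.load('pics/'+name+'.npz'))
def rot(q):
    q=np.asarray(q,float)
    return q if q.shape==(3,3) else R.from_quat(q[[1,2,3,0]]).as_matrix()
def pt(c,u,v,z=None):
    d=np.array([(u-c['cx'])/c['fx'],(v-c['cy'])/c['fy'],1.]); r=rot(c['attitude'])@d
    if z is None: return c['eye']+r*float(c['depth'][int(round(v)),int(round(u))])
    return c['eye']+r*(z-c['eye'][2])/r[2]
def proj(c,p):
    q=rot(c['attitude']).T@(np.asarray(p)-c['eye']); return q[0]/q[2]*c['fx']+c['cx'],q[1]/q[2]*c['fy']+c['cy']
def cloud(c):
    v,u=np.mgrid[0:420,0:560]; d=np.stack([(u-c['cx'])/c['fx'],(v-c['cy'])/c['fy'],np.ones(u.shape)],-1)*c['depth'][...,None]
    return d@rot(c['attitude']).T+c['eye']
E
python3 - <<'E'
from h import *
a=snap('side','s1'); b=snap('top','t1')
for c in(a,b): print(c['eye'],c['attitude'],c['fx'],c['cx'],c['cy'])
s=env.get_state(); print(s)
cv2.imwrite('pics/both.png',cv2.resize(np.vstack([a['color'],b['color']])[:,:,::-1],None,fx=.71,fy=.71))
E
```

```text
pics
[0.47044479 0.89936098 0.84713271] [ 0.01045912 -0.03312638  0.90316034 -0.4278956 ] 400.7457617580311 274.8903821226579 214.11276854066688
[0.3675396  0.05507824 1.21880291] [ 0.04365551 -0.703453    0.70721896 -0.05558261] 433.05820629832994 278.2774362223341 205.85576295137616
{'clock': 0.1, 'joint_pos': array([-1.41660870e+00,  3.13919751e-01,  4.51249955e-02,  1.30363980e+00,
        7.45875699e-07,  1.43122234e+00]), 'qvel': array([-0.00091214, -0.00088914,  0.00317165,  0.0003917 ,  0.00038241,
       -0.0014345 ]), 'tau': array([ 2.30595761e-03, -4.81722879e+01,  2.99245691e+01,  1.27963957e-02,
       -1.86847615e-04, -1.15307593e-06]), 'tcp_pos': array([ 0.1664285 , -0.54991075,  0.23051448]), 'orientation': array([-5.75220036e-04,  8.02980035e-01, -5.96005362e-01, -5.83156810e-04]), 'wrist_force': array([0.07364066, 0.85299687, 0.72654621]), 'ft_torque': array([-0.00461922,  0.00849075, -0.00359586]), 'finger_gap': 0.0852519165646493}
```

View pics/t1.png

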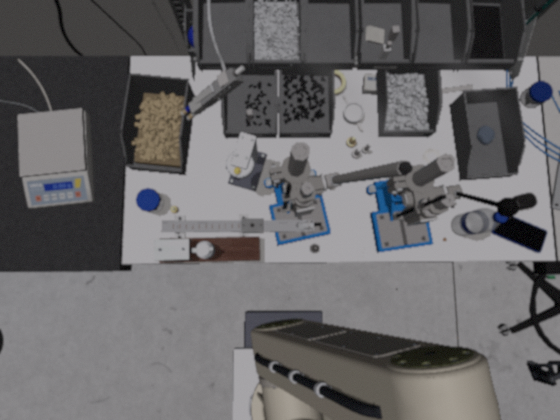

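View pics/s1.png

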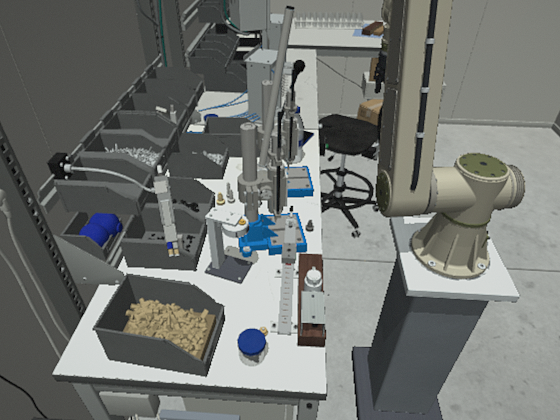

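The top view shows the cover at (173,249), the cup at (204,250), the free block end out to (260,250) and the stand at about (245,160). The side view shows the stand at about (228,225) and the cup at (313,280). I'll enlarge both areas.

Run:
```python
from h import *
a=load('s1');b=load('t1')
A=cv2.resize(a['color'][180:360,185:345,::-1],None,fx=3.2,fy=3.2,interpolation=cv2.INTER_CUBIC)
B=cv2.resize(b['color'][120:270,150:340,::-1],None,fx=4,fy=4,interpolation=cv2.INTER_CUBIC)
cv2.imwrite('pics/ca.png',A);cv2.imwrite('pics/cb.png',B)
P=cloud(b)
for nm,lo,hi in(('neck top z.10-.13',.105,.122),('cover .09-.1',.088,.1),('drum .18-.2',.178,.195),('block',.036,.047)):
    m=(P[...,2]>lo)&(P[...,2]<hi); n,l,st,ce=cv2.connectedComponentsWithStats(m.astype(np.uint8))
    for i in range(1,n):
        if st[i,4]>25: 
            q=P[l==i]; print(nm,st[i],q.mean(0).round(4),q.min(0).round(3),q.max(0).round(3))
```

```text
neck top z.10-.13 [514  62   6  15  53] [ 0.8971 -0.6158  0.1134] [ 0.878 -0.62   0.105] [ 0.918 -0.612  0.121]
neck top z.10-.13 [381  70   5  61 109] [ 0.8007 -0.2446  0.1136] [ 0.728 -0.249  0.105] [ 0.895 -0.243  0.122]
neck top z.10-.13 [431  70   9  61 151] [ 0.8055 -0.3835  0.1136] [ 0.728 -0.392  0.105] [ 0.894 -0.38   0.122]
neck top z.10-.13 [121  75  67  69 292] [0.8188 0.3977 0.1133] [0.694 0.276 0.105] [0.878 0.449 0.122]
neck top z.10-.13 [464  86  62  55 209] [ 0.806  -0.5758  0.1072] [ 0.7   -0.628  0.105] [ 0.852 -0.469  0.113]
neck top z.10-.13 [331  96   4  32  41] [ 0.7728 -0.1092  0.1141] [ 0.736 -0.114  0.105] [ 0.823 -0.108  0.122]
neck top z.10-.13 [465 105   8  41  65] [ 0.7418 -0.4774  0.1071] [ 0.686 -0.484  0.105] [ 0.798 -0.47   0.112]
neck top z.10-.13 [279 116   3  13  27] [0.7473 0.0299 0.1137] [0.734 0.027 0.105] [0.762 0.033 0.121]
neck top z.10-.13 [222 119   4  11  26] [0.7452 0.1796 0.1125] [0.731 0.176 0.106] [0.759 0.184 0.122]
neck top z.10-.13 [275 118   3  13  26] [0.7443 0.0401 0.1133] [0.729 0.038 0.105] [0.757 0.043 0.122]
neck top z.10-.1
[... 4170 characters left out ...]
.036] [ 0.84  -0.471  0.047]
block [525 130  16  13  39] [ 0.7314 -0.6872  0.0421] [ 0.713 -0.706  0.036] [ 0.75  -0.671  0.047]
block [461 151   6  28  49] [ 0.6503 -0.4848  0.0411] [ 0.61  -0.489  0.036] [ 0.688 -0.481  0.046]
block [139 154   9   8  34] [0.6707 0.4097 0.0403] [0.662 0.398 0.036] [0.682 0.422 0.047]
block [454 215   9  19  35] [ 0.479  -0.4562  0.042 ] [ 0.456 -0.467  0.036] [ 0.506 -0.45   0.047]
block [162 220  79  12 620] [0.4811 0.2424 0.042 ] [0.465 0.139 0.036] [0.496 0.352 0.047]
block [264 220  40  13 311] [0.4793 0.0282 0.0415] [ 0.462 -0.033  0.036] [0.495 0.074 0.047]
block [ 159  236  101   27 1352] [0.4175 0.1771 0.0435] [0.383 0.087 0.036] [0.452 0.356 0.047]
```

View pics/ca.png

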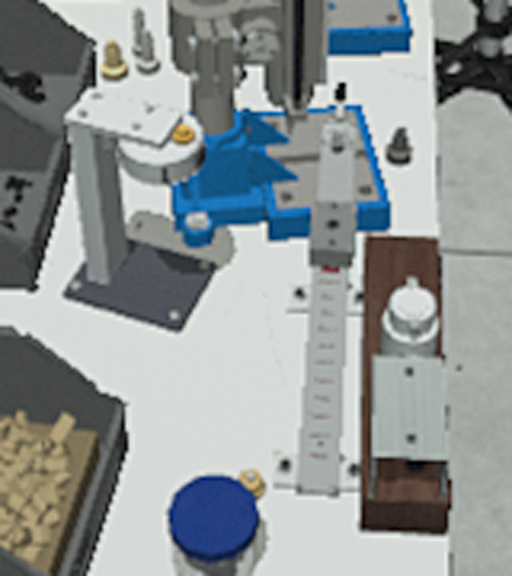

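View pics/cb.png

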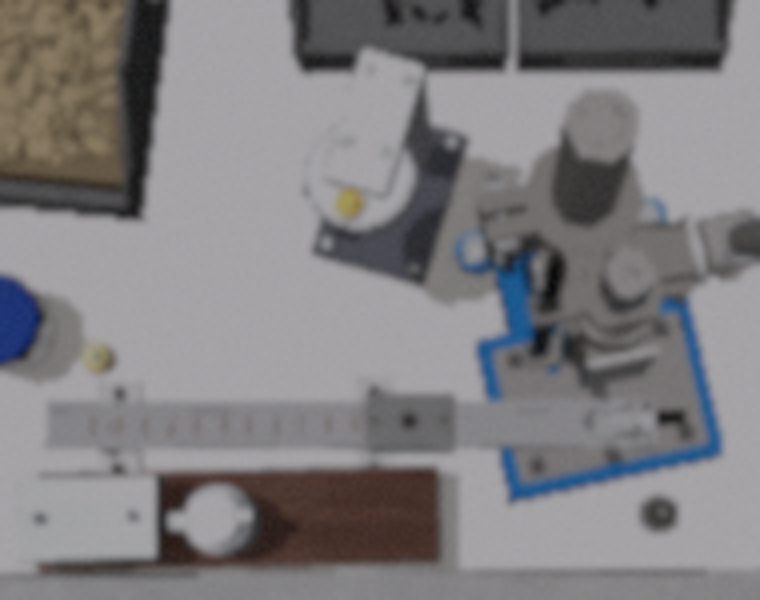

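The crops show the cup's handle pointing to +y into the cover. The drum is under a white top plate, with the column at far right of it. I'll fit these precisely.

```bash
cat >> h.py <<'E'
def circ(x,y):
    A=np.c_[2*x,2*y,np.ones(len(x))]; s=np.linalg.lstsq(A,x*x+y*y,rcond=None)[0]; return s[0],s[1],np.sqrt(s[2]+s[0]**2+s[1]**2)
E
python3 - <<'E'
from h import *
np.set_printoptions(precision=4,suppress=True)
for nm in('t1','s1'):
    c=load(nm);P=cloud(c).reshape(-1,3)
    def box(x0,x1,y0,y1,z0,z1): return P[np.all((P>[x0,y0,z0])&(P<[x1,y1,z1]),axis=1)]
    q=box(.38,.45,.19,.26,.110,.125); print(nm,'neck top',len(q),q.mean(0),q.min(0),q.max(0))
    r=cv2.minAreaRect((q[:,:2]*1000).astype(np.float32)); print(r)
    q=box(.38,.45,.26,.37,.088,.1); print('cover',cv2.minAreaRect((q[:,:2]*1000).astype(np.float32)),np.median(q[:,2]))
    q=box(.52,.75,.02,.22,.15,.26); h,e=np.histogram(q[:,2],bins=22,range=(.15,.26)); print('stand hist',h)
    q=box(.52,.75,.02,.22,.003,.013); print('base',len(q),q.min(0),q.max(0))
    lo=P[(P[:,0]<.46)&(P[:,0]>.2)&(P[:,2]>.13)&(P[:,1]>-.4)]; print('near high',len(lo),lo[:,:].min(0) if len(lo) else '')
    for z0,z1 in((.178,.192),(.192,.200),(.2,.215)):
        q=box(.52,.72,.02,.22,z0,z1)
        if len(q)>10: print(z0,len(q),q.mean(0),cv2.minAreaRect((q[:,:2]*1000).astype(np.float32)))
    # dump drum wall samples
    q=box(.54,.68,.06,.2,.163,.185); 
    if len(q)>10: print('wall',len(q),circ(q[:,0],q[:,1]))
    q=box(.6,.75,.02,.2,.03,.15); print('column?',len(q),q.mean(0),cv2.minAreaRect((q[:,:2]*1000).astype(np.float32)))
a=load('s1')['color'][205:280,200:280,::-1]; b=load('t1')['color'][125:200,215:295,::-1]
cv2.imwrite('pics/d.png',np.hstack([cv2.resize(i,None,fx=5,fy=5,interpolation=cv2.INTER_CUBIC) for i in(a,b)]))
E
```

```text
t1 neck top 170 [0.415  0.2277 0.1142] [0.399  0.2048 0.1103] [0.432  0.2527 0.1206]
((414.86541748046875, 228.2172393798828), (34.62354278564453, 38.164390563964844), 46.34590530395508)
cover ((416.43634033203125, 311.5477600097656), (54.099246978759766, 90.53800964355469), 0.836867094039917) 0.09564315917134969
stand hist [  3   3  11  15  13  26  74 226 148 451  45  16  17  26  42 157  61   8
  10   7  13   6]
base 1529 [0.5218 0.0219 0.003 ] [0.7468 0.22   0.0129]
near high 17805 [ 0.2    -0.1786  0.1915]
0.178 343 [0.6078 0.1227 0.1865] ((595.4458618164062, 95.15570068359375), (157.59222412109375, 100.04998016357422), 32.613677978515625)
0.192 567 [0.6444 0.1209 0.1965] ((624.1296997070312, 77.10800170898438), (150.9723663330078, 102.94325256347656), 68.56222534179688)
0.2 77 [0.6116 0.074  0.2047] ((599.5093383789062, 85.4504165649414), (197.5899200439453, 73.1015625), 35.87379837036133)
wall 98 (np.float64(0.6289313676393798), np.float64(0.1273573333801893), np.float64(0.039578827538912106))
column? 585 [0.7238 0.0991 0.0833] ((677.6876831054688, 101.97055053710938), (144.3010
[... 513 characters left out ...]
 0.013 ]
near high 8191 [ 0.2    -0.1481  0.1712]
0.178 410 [0.6118 0.1135 0.1852] ((609.4730224609375, 77.44034576416016), (176.17703247070312, 106.82136535644531), 61.15717315673828)
0.192 445 [0.6364 0.1116 0.1954] ((612.3533325195312, 73.78077697753906), (182.64285278320312, 98.89778137207031), 56.567623138427734)
0.2 125 [0.5796 0.0379 0.2079] ((572.1834106445312, 41.10093688964844), (101.41510772705078, 41.75407028198242), 0.09578704833984375)
wall 246 (np.float64(0.6259854728229692), np.float64(0.11672894529114913), np.float64(0.04608521654571752))
column? 1089 [0.7044 0.1153 0.0838] ((675.9659423828125, 102.84026336669922), (147.97998046875, 165.05860900878906), 0.028727678582072258)
```

View pics/d.png

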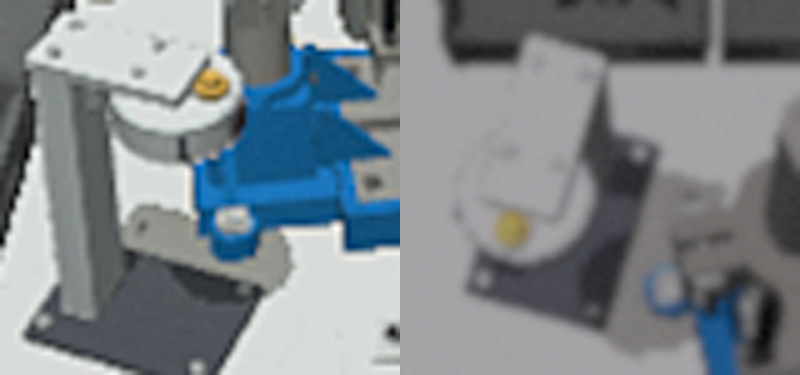

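Run:
```python
from h import *
np.set_printoptions(precision=4,suppress=True)
for nm,seed in(('t1',(239,147)),('s1',(222,221))):
    c=load(nm);P=cloud(c)
    m=((P[...,2]>.1905)&(P[...,2]<.2005)).astype(np.uint8); m[:,:]*=(np.hypot(P[...,0]-.63,P[...,1]-.12)<.1)
    n,l,st,ce=cv2.connectedComponentsWithStats(m,connectivity=4); q=P[l==l[seed[1],seed[0]]]
    print(nm,'plate',P[seed[1],seed[0]],len(q),cv2.minAreaRect((q[:,:2]*1000).astype(np.float32)))
    m=((P[...,2]>.162)&(P[...,2]<.190)&(np.hypot(P[...,0]-.61,P[...,1]-.125)<.055))
    g=c['color'].astype(int); sat=g.max(-1)-g.min(-1); q=P[m&(sat<40)]
    print('drum',len(q),q.min(0),q.max(0)); top=q[q[:,2]>.1835]; print(' top',top.min(0),top.max(0),cv2.minEnclosingCircle((top[:,:2]*1000).astype(np.float32)))
    w=q[(q[:,2]<.181)]; print(' wall',len(w),circ(w[:,0],w[:,1]),w.mean(0))
c=load('t1')
# base plate corner screws at z=.008 and column; plate corners z=.1965
for n,u,v,z in(('TL',535,33,.1965),('TR',608,60,.1965),('BL',483,203,.1965),('BR',560,219,.1965),('screw1',482,277,.008),('screw2',593,311,.008),('screw3',639,153,.008)):
    print(n,pt(c,215+(u-400)/5-.4,125+v/5-.4,z))
c=load('s1')
for n,u,v,z in(('rib',182,143,.18),('lock',242,110,.18),('s1',43,320,.008),('s2',197,367,.008),('s3',245,289,.008)): print(n,pt(c,200+u/5-.4,205+v/5-.4,z))
```

```text
t1 plate [0.6566 0.1317 0.1971] 581 ((642.3111572265625, 123.8503189086914), (40.515480041503906, 102.9401626586914), 73.53826904296875)
drum 305 [0.5842 0.0981 0.1627] [0.6512 0.1646 0.19  ]
 top [0.5871 0.0981 0.1835] [0.6512 0.1618 0.19  ] ((621.4883422851562, 125.38549041748047), 38.75328826904297)
 wall 40 (np.float64(0.6193130457887688), np.float64(0.13132589438172187), np.float64(0.033377885957158765)) [0.5934 0.1259 0.1723]
s1 plate [0.6493 0.1434 0.1959] 402 ((643.7118530273438, 124.15687561035156), (43.82509994506836, 99.76145935058594), 74.24276733398438)
drum 337 [0.5849 0.0997 0.162 ] [0.6633 0.1661 0.1897]
 top [0.5875 0.0997 0.1838] [0.656  0.166  0.1897] ((621.9148559570312, 133.05699157714844), 34.57143783569336)
 wall 159 (np.float64(0.6212195731159549), np.float64(0.12587744758040006), np.float64(0.03794814097998748)) [0.6165 0.1563 0.1718]
TL [0.6964 0.1256 0.1965]
TR [0.6828 0.09   0.1965]
BL [0.6116 0.1502 0.1965]
BR [0.6036 0.1131 0.1965]
screw1 [0.6135 0.168  0.008 ]
screw2 [0.5936 0.1049 0.008 ]
screw3 [0.6857 0.0787 0.008 ]
rib [0.6112 0.1685 0.18  ]
lock [0.5845 0.1414 0.18  ]
s1 [0.7043 0.1344 0.008 ]
s2 [0.6127 0.1625 0.008 ]
s3 [0.5934 0.1016 0.008 ]
```

```bash
cat >> h.py <<'E'
import json
def rows(W,jaw,p0=None,yaw0=None):
    """world waypoints (x,y,z,yawdeg of tool x) -> rows, tool pointing down"""
    s=env.get_state(); p0=s['tcp_pos'] if p0 is None else np.array(p0)
    t=np.deg2rad(yaw0) if yaw0 is not None else R.from_quat(np.array(s['orientation'])[[1,2,3,0]]).as_matrix()[:,0]
    if yaw0 is None: t=np.arctan2(t[1],t[0])
    out=[]
    for w in W:
        d=np.array(w[:3])-p0; x=[d[0]*np.cos(t)+d[1]*np.sin(t),d[0]*np.sin(t)-d[1]*np.cos(t),-d[2]]
        out.append({"xyz":[round(float(v),4) for v in x],"twist":[0,0,round(float(-((np.deg2rad(w[3])-t+np.pi)%(2*np.pi)-np.pi)),3)],"jaw":jaw})
    print(json.dumps(out)); return out
def line(a,b,n): return [np.array(a)+(np.array(b)-np.array(a))*k/n for k in range(1,n+1)]
E
python3 - <<'E'
from h import *
y0=-73.2; p=[.1665,-.55,.2305]
W=[]
for k in range(1,31):
    f=k/30; r=.575-.165*min(1,k/8) + max(0,(k-24)/6)*.0635; a=np.deg2rad(-73.2+(28.8+73.2)*f)
    W.append((r*np.cos(a),r*np.sin(a),.2305+.01*min(k,3),y0+73.2*f))
for i in(0,10,20):
    rows(W[i:i+10],1.0,p,y0); p=W[i+9][:3]; y0=W[i+9][3]
E
```

```text
[{"xyz": [-0.0213, -0.0325, -0.01], "twist": [0, 0, -0.043], "jaw": 1.0}, {"xyz": [-0.0447, -0.0628, -0.02], "twist": [0, 0, -0.085], "jaw": 1.0}, {"xyz": [-0.0696, -0.0904, -0.03], "twist": [0, 0, -0.128], "jaw": 1.0}, {"xyz": [-0.096, -0.1154, -0.03], "twist": [0, 0, -0.17], "jaw": 1.0}, {"xyz": [-0.1234, -0.1375, -0.03], "twist": [0, 0, -0.213], "jaw": 1.0}, {"xyz": [-0.1517, -0.1569, -0.03], "twist": [0, 0, -0.256], "jaw": 1.0}, {"xyz": [-0.1806, -0.1734, -0.03], "twist": [0, 0, -0.298], "jaw": 1.0}, {"xyz": [-0.21, -0.187, -0.03], "twist": [0, 0, -0.341], "jaw": 1.0}, {"xyz": [-0.2217, -0.2083, -0.03], "twist": [0, 0, -0.383], "jaw": 1.0}, {"xyz": [-0.2347, -0.2288, -0.03], "twist": [0, 0, -0.426], "jaw": 1.0}]
[{"xyz": [-0.0048, -0.0239, -0.0], "twist": [0, 0, -0.043], "jaw": 1.0}, {"xyz": [-0.0109, -0.0474, -0.0], "twist": [0, 0, -0.085], "jaw": 1.0}, {"xyz": [-0.0185, -0.0705, -0.0], "twist": [0, 0, -0.128], "jaw": 1.0}, {"xyz": [-0.0274, -0.0931, -0.0], "twist": [0, 0, -0.17], "jaw": 1.0}, {"xyz": [-0.0377, -0.1152, -0.0], "twist": [0, 0, -0.213], "jaw": 1.0}, {"xyz": [-0.04
[... 358 characters left out ...]
087, -0.0227, -0.0], "twist": [0, 0, -0.043], "jaw": 1.0}, {"xyz": [-0.0187, -0.0449, -0.0], "twist": [0, 0, -0.085], "jaw": 1.0}, {"xyz": [-0.03, -0.0664, -0.0], "twist": [0, 0, -0.128], "jaw": 1.0}, {"xyz": [-0.0426, -0.0873, -0.0], "twist": [0, 0, -0.17], "jaw": 1.0}, {"xyz": [-0.0478, -0.1136, -0.0], "twist": [0, 0, -0.213], "jaw": 1.0}, {"xyz": [-0.055, -0.14, -0.0], "twist": [0, 0, -0.256], "jaw": 1.0}, {"xyz": [-0.0641, -0.1664, -0.0], "twist": [0, 0, -0.298], "jaw": 1.0}, {"xyz": [-0.0753, -0.1927, -0.0], "twist": [0, 0, -0.341], "jaw": 1.0}, {"xyz": [-0.0884, -0.2187, -0.0], "twist": [0, 0, -0.383], "jaw": 1.0}, {"xyz": [-0.1036, -0.2443, -0.0], "twist": [0, 0, -0.426], "jaw": 1.0}]
```

Call:
servo_tool --targets '[{"xyz":[-0.021,-0.0325,-0.01],"twist":[0,0,-0.043],"jaw":1},{"xyz":[-0.045,-0.063,-0.02],"twist":[0,0,-0.085],"jaw":1},{"xyz":[-0.07,-0.09,-0.03],"twist":[0,0,-0.128],"jaw":1},{"xyz":[-0.096,-0.115,-0.03],"twist":[0,0,-0.17],"jaw":1},{"xyz":[-0.123,-0.1375,-0.03],"twist":[0,0,-0.213],"jaw":1},{"xyz":[-0.152,-0.157,-0.03],"twist":[0,0,-0.256],"jaw":1},{"xyz":[-0.181,-0.173,-0.03],"twist":[0,0,-0.298],"jaw":1},{"xyz":[-0.21,-0.187,-0.03],"twist":[0,0,-0.341],"jaw":1},{"xyz":[-0.222,-0.208,-0.03],"twist":[0,0,-0.383],"jaw":1},{"xyz":[-0.235,-0.229,-0.03],"twist":[0,0,-0.426],"jaw":1}]'

```text
clock: 0.93
tcp_pos: [0.3175, -0.2573, 0.2613]
orientation: [0.0, 0.911, -0.412, -0.0]
wrist_force: [1.1, -0.7, 0.2]
finger_gap: 0.0856
```

Call:
servo_tool --targets '[{"xyz":[-0.005,-0.024,0],"twist":[0,0,-0.043],"jaw":1},{"xyz":[-0.011,-0.047,0],"twist":[0,0,-0.085],"jaw":1},{"xyz":[-0.0185,-0.0705,0],"twist":[0,0,-0.128],"jaw":1},{"xyz":[-0.027,-0.093,0],"twist":[0,0,-0.17],"jaw":1},{"xyz":[-0.038,-0.115,0],"twist":[0,0,-0.213],"jaw":1},{"xyz":[-0.049,-0.137,0],"twist":[0,0,-0.256],"jaw":1},{"xyz":[-0.062,-0.157,0],"twist":[0,0,-0.298],"jaw":1},{"xyz":[-0.076,-0.177,0],"twist":[0,0,-0.341],"jaw":1},{"xyz":[-0.091,-0.196,0],"twist":[0,0,-0.383],"jaw":1},{"xyz":[-0.107,-0.214,0],"twist":[0,0,-0.426],"jaw":1}]'

```text
clock: 1.77
tcp_pos: [0.408, -0.0364, 0.2609]
orientation: [0.0, 0.978, -0.21, -0.0]
wrist_force: [0.4, -0.2, -0.5]
finger_gap: 0.0852
```

Call:
servo_tool --targets '[{"xyz":[-0.009,-0.023,0],"twist":[0,0,-0.043],"jaw":1},{"xyz":[-0.019,-0.045,0],"twist":[0,0,-0.085],"jaw":1},{"xyz":[-0.03,-0.066,0],"twist":[0,0,-0.128],"jaw":1},{"xyz":[-0.043,-0.087,0],"twist":[0,0,-0.17],"jaw":1},{"xyz":[-0.048,-0.114,0],"twist":[0,0,-0.213],"jaw":1},{"xyz":[-0.055,-0.14,0],"twist":[0,0,-0.256],"jaw":1},{"xyz":[-0.064,-0.166,0],"twist":[0,0,-0.298],"jaw":1},{"xyz":[-0.075,-0.193,0],"twist":[0,0,-0.341],"jaw":1},{"xyz":[-0.088,-0.219,0],"twist":[0,0,-0.383],"jaw":1},{"xyz":[-0.1036,-0.244,0],"twist":[0,0,-0.426],"jaw":1}]'

```text
clock: 2.6
tcp_pos: [0.4141, 0.2288, 0.2608]
orientation: [0.0, 1.0, 0.001, -0.0]
wrist_force: [0.2, -1.0, -0.8]
finger_gap: 0.0854
```

Call:
servo_tool --targets '[{"xyz":[0.001,0,0.035],"twist":[0,0,0],"jaw":1},{"xyz":[0.001,0,0.07],"twist":[0,0,0],"jaw":1},{"xyz":[0.001,0,0.1],"twist":[0,0,0],"jaw":1},{"xyz":[0.001,0,0.125],"twist":[0,0,0],"jaw":1},{"xyz":[0.001,0,0.15],"twist":[0,0,0],"jaw":1},{"xyz":[0.001,0,0.17],"twist":[0,0,0],"jaw":1},{"xyz":[0.001,0,0.185],"twist":[0,0,0],"jaw":1},{"xyz":[0.001,0,0.2],"twist":[0,0,0],"jaw":1},{"xyz":[0.001,0,0.21],"twist":[0,0,0],"jaw":1},{"xyz":[0.001,0,0.21],"twist":[0,0,0],"jaw":1}]'

```text
clock: 3.43
tcp_pos: [0.4131, 0.2266, 0.0489]
orientation: [0.001, 1.0, 0.0, -0.002]
wrist_force: [-0.0, -0.4, -0.9]
finger_gap: 0.0851
```

Call:
servo_tool --targets '[{"xyz":[0,0,0],"twist":[0,0,0],"jaw":0.6},{"xyz":[0,0,0],"twist":[0,0,0],"jaw":0.54},{"xyz":[0,0,0],"twist":[0,0,0],"jaw":0.5},{"xyz":[0,0,0],"twist":[0,0,0],"jaw":0.4},{"xyz":[0,0,0],"twist":[0,0,0],"jaw":0.3},{"xyz":[0,0,0],"twist":[0,0,0],"jaw":0.2},{"xyz":[0,0,0],"twist":[0,0,0],"jaw":0.2},{"xyz":[0,0,0],"twist":[0,0,0],"jaw":0.2},{"xyz":[0,0,0],"twist":[0,0,0],"jaw":0.2}]' --squeeze 40

```text
clock: 4.18
tcp_pos: [0.416, 0.2277, 0.0524]
orientation: [-0.0, 1.0, 0.001, 0.001]
wrist_force: [-0.9, -0.4, 6.7]
finger_gap: 0.0433
```

Call:
servo_tool --targets '[{"xyz":[0,0,-0.002],"twist":[0,0,0],"jaw":0.2},{"xyz":[0,0,-0.004],"twist":[0,0,0],"jaw":0.2},{"xyz":[0,0.01,-0.004],"twist":[0,0,0],"jaw":0.2},{"xyz":[0,0.022,-0.004],"twist":[0,0,0],"jaw":0.2},{"xyz":[0,0.036,-0.004],"twist":[0,0,0],"jaw":0.2},{"xyz":[0,0.05,-0.004],"twist":[0,0,0],"jaw":0.2},{"xyz":[0,0.064,-0.004],"twist":[0,0,0],"jaw":0.2},{"xyz":[0,0.078,-0.004],"twist":[0,0,0],"jaw":0.2},{"xyz":[0,0.09,-0.004],"twist":[0,0,0],"jaw":0.2},{"xyz":[0,0.099,-0.004],"twist":[0,0,0],"jaw":0.2},{"xyz":[0,0.104,-0.004],"twist":[0,0,0],"jaw":0.2},{"xyz":[0,0.104,-0.004],"twist":[0,0,0],"jaw":0.2}]'

```text
clock: 5.18
tcp_pos: [0.4151, 0.1221, 0.0552]
orientation: [0.0, 1.0, -0.001, -0.0]
wrist_force: [-0.6, -0.6, -1.0]
finger_gap: 0.0432
```

Run:
```python
from h import *
a=snap('side','s2');b=snap('top','t2')
A=cv2.resize(a['color'][220:360,250:360,::-1],None,fx=4,fy=4,interpolation=cv2.INTER_CUBIC)
B=cv2.resize(b['color'][215:285,145:275,::-1],None,fx=2.6,fy=4,interpolation=cv2.INTER_CUBIC)
B=cv2.copyMakeBorder(B,0,A.shape[0]-B.shape[0],0,0,cv2.BORDER_CONSTANT)
cv2.imwrite('pics/e.png',np.hstack([A,B])); s=env.get_state(); print(s['tcp_pos'],s['wrist_force'],s['finger_gap'])
```

```text
[0.41538309 0.12320701 0.05526595] [-0.48973399 -0.32095745 -1.88025991] 0.04338043907305578
```

View pics/e.png

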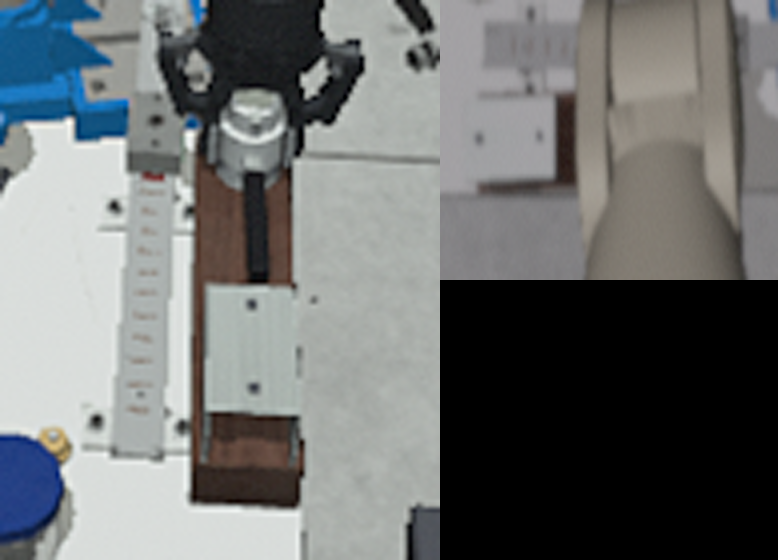

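Call:
servo_tool --targets '[{"xyz":[0,0,0.001],"twist":[0,0,0],"jaw":0.2},{"xyz":[0,0,0.002],"twist":[0,0,0],"jaw":0.2},{"xyz":[0,0,0.003],"twist":[0,0,0],"jaw":0.2},{"xyz":[0,0,0.0035],"twist":[0,0,0],"jaw":0.2},{"xyz":[0,0,0.004],"twist":[0,0,0],"jaw":0.2},{"xyz":[0,0,0.004],"twist":[0,0,0],"jaw":0.2}]'

```text
clock: 5.78
tcp_pos: [0.4153, 0.1238, 0.0523]
orientation: [0.0, 1.0, 0.001, 0.0]
wrist_force: [-4.0, -0.3, 12.4]
finger_gap: 0.043
```

Call:
servo_tool --targets '[{"xyz":[0,0,0],"twist":[0,0,0],"jaw":0.5},{"xyz":[0,0,0],"twist":[0,0,0],"jaw":0.54},{"xyz":[0,0,0],"twist":[0,0,0],"jaw":0.58},{"xyz":[0,0,0],"twist":[0,0,0],"jaw":0.64},{"xyz":[0,0,0],"twist":[0,0,0],"jaw":0.7},{"xyz":[0,0,0],"twist":[0,0,0],"jaw":0.7}]'

```text
clock: 6.28
tcp_pos: [0.4153, 0.1234, 0.0511]
orientation: [0.0, 1.0, 0.001, -0.0]
wrist_force: [0.1, 0.7, -0.4]
finger_gap: 0.0596
```

Call:
servo_tool --targets '[{"xyz":[0,0,-0.01],"twist":[0,0,0],"jaw":0.7},{"xyz":[0,0,-0.03],"twist":[0,0,0],"jaw":0.7},{"xyz":[0,0,-0.055],"twist":[0,0,0],"jaw":0.7},{"xyz":[0,0,-0.085],"twist":[0,0,0],"jaw":0.7},{"xyz":[0,0,-0.11],"twist":[0,0,0],"jaw":0.7},{"xyz":[0,-0.03,-0.13],"twist":[0,0,0],"jaw":0.7},{"xyz":[0,-0.065,-0.13],"twist":[0,0,0],"jaw":0.7},{"xyz":[0,-0.09,-0.13],"twist":[0,0,0],"jaw":0.7},{"xyz":[0,-0.1,-0.13],"twist":[0,0,0],"jaw":0.7},{"xyz":[0,-0.1,-0.13],"twist":[0,0,0],"jaw":0.7}]'

```text
clock: 7.12
tcp_pos: [0.415, 0.225, 0.181]
orientation: [0.0, 1.0, 0.002, -0.0]
wrist_force: [-0.0, 0.3, -0.5]
finger_gap: 0.0603
```

Run:
```python
from h import *
np.set_printoptions(precision=4,suppress=True)
a=snap('side','s3');b=snap('top','t3')
A=cv2.resize(a['color'][220:320,270:360,::-1],None,fx=5,fy=5,interpolation=cv2.INTER_CUBIC)
cv2.imwrite('pics/f.png',A); s=env.get_state(); print(s['tcp_pos'],s['wrist_force'],s['finger_gap'])
for c in(a,b):
    P=cloud(c).reshape(-1,3); q=P[np.all((P>[.37,.08,.109])&(P<[.46,.165,.118]),axis=1)]; print(len(q))
    if len(q)>20: print(q.mean(0),cv2.minAreaRect((q[:,:2]*1000).astype(np.float32)),q.min(0),q.max(0))
    q=P[np.all((P>[.38,.155,.076])&(P<[.45,.26,.085]),axis=1)]; print('handle',len(q))
    if len(q)>10: print(q.mean(0),q.min(0),q.max(0),np.polyfit(q[:,1],q[:,0],1))
```

```text
[0.4147 0.223  0.1807] [ 0.3966 -0.078  -0.5982] 0.0598507703960383
114
[0.4164 0.127  0.1124] ((416.53045654296875, 126.06745910644531), (35.73290252685547, 39.85329055786133), 43.363704681396484) [0.3997 0.1003 0.1092] [0.4342 0.1504 0.1158]
handle 143
[0.4134 0.2032 0.079 ] [0.406  0.1553 0.0761] [0.4215 0.2456 0.0824] [-0.0363  0.4207]
161
[0.4159 0.1244 0.1138] ((415.38226318359375, 124.20796203613281), (35.740108489990234, 37.337615966796875), 45.14735412597656) [0.3985 0.1008 0.1091] [0.4313 0.1489 0.118 ]
handle 136
[0.4127 0.1903 0.0804] [0.4051 0.1571 0.076 ] [0.4206 0.2249 0.0849] [-0.0599  0.4241]
```

View pics/f.png

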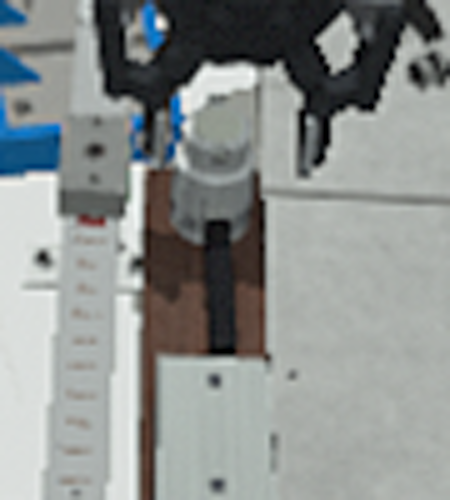

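The cup stands upright, with its handle free of the cover and turned about 2.5°. I'll grip the handle next.

Call:
servo_tool --targets '[{"xyz":[-0.0025,-0.001,0.03],"twist":[0,0,-0.044],"jaw":0.6},{"xyz":[-0.0025,-0.001,0.06],"twist":[0,0,-0.044],"jaw":0.6},{"xyz":[-0.0025,-0.001,0.085],"twist":[0,0,-0.044],"jaw":0.6},{"xyz":[-0.0025,-0.001,0.105],"twist":[0,0,-0.044],"jaw":0.6},{"xyz":[-0.0025,-0.001,0.12],"twist":[0,0,-0.044],"jaw":0.6},{"xyz":[-0.0025,-0.001,0.1265],"twist":[0,0,-0.044],"jaw":0.6},{"xyz":[-0.0025,-0.001,0.1265],"twist":[0,0,-0.044],"jaw":0.5},{"xyz":[-0.0025,-0.001,0.1265],"twist":[0,0,-0.044],"jaw":0.4},{"xyz":[-0.0025,-0.001,0.1265],"twist":[0,0,-0.044],"jaw":0.3},{"xyz":[-0.0025,-0.001,0.1265],"twist":[0,0,-0.044],"jaw":0.25},{"xyz":[-0.0025,-0.001,0.1265],"twist":[0,0,-0.044],"jaw":0.2},{"xyz":[-0.0025,-0.001,0.1265],"twist":[0,0,-0.044],"jaw":0.17}]' --squeeze 30

```text
clock: 8.22
tcp_pos: [0.4133, 0.2245, 0.0555]
orientation: [-0.0, 1.0, 0.023, 0.001]
wrist_force: [-0.4, -1.0, 0.5]
finger_gap: 0.0146
```

Call:
servo_tool --targets '[{"xyz":[0,0,0],"twist":[0,0,0],"jaw":0.12},{"xyz":[0,0,0],"twist":[0,0,0],"jaw":0.06},{"xyz":[0,0,0],"twist":[0,0,0],"jaw":0},{"xyz":[0,0,0],"twist":[0,0,0],"jaw":0},{"xyz":[0,0,0],"twist":[0,0,0],"jaw":0},{"xyz":[0,0,0],"twist":[0,0,0],"jaw":0}]' --squeeze 100

```text
clock: 8.72
tcp_pos: [0.4132, 0.2247, 0.0551]
orientation: [-0.0, 1.0, 0.023, 0.0]
wrist_force: [1.3, 1.9, 3.5]
finger_gap: 0.0124
```

Call:
servo_tool --targets '[{"xyz":[0,0,-0.003],"twist":[0,0,0],"jaw":0},{"xyz":[0,0,-0.008],"twist":[0,0,0],"jaw":0},{"xyz":[0,0,-0.015],"twist":[0,0,0],"jaw":0},{"xyz":[0,0,-0.02],"twist":[0,0,0],"jaw":0},{"xyz":[0,0,-0.02],"twist":[0,0,0],"jaw":0}]'

```text
clock: 9.13
tcp_pos: [0.4134, 0.2246, 0.0759]
orientation: [-0.0, 1.0, 0.022, 0.001]
wrist_force: [0.7, -0.2, -1.7]
finger_gap: 0.0121
```

```bash
cat >> h.py <<'E'
def cup(c,zt,x,y,hd):
    """find cup top (height zt near x,y) and handle line (top at zt-.033) for c"""
    P=cloud(c).reshape(-1,3); q=P[(np.hypot(P[:,0]-x,P[:,1]-y)<.034)&(abs(P[:,2]-zt)<.006)]
    if len(q)>20: print('top n',len(q),q.mean(0).round(4),cv2.minAreaRect((q[:,:2]*1000).astype(np.float32)), 'plane',np.linalg.lstsq(np.c_[q[:,:2]-q[:,:2].mean(0),np.ones(len(q))],q[:,2],rcond=None)[0].round(3))
    r=np.linalg.norm(P[:,:2]-[x,y],axis=1); a=np.rad2deg(np.arctan2(P[:,1]-y,P[:,0]-x)); da=(a-hd+180)%360-180
    q=P[(r>.03)&(r<.125)&(abs(da)<12)&(abs(P[:,2]-(zt-.033))<.008)]
    if len(q)>10:
        d=np.linalg.svd(q[:,:2]-q[:,:2].mean(0))[2][0]; print('handle n',len(q),q.mean(0).round(4),'dir',np.rad2deg(np.arctan2(d[1],d[0])).round(1))
E
python3 - <<'E'
from h import *
np.set_printoptions(precision=4,suppress=True)
a=snap('side','s4');b=snap('top','t4')
s=env.get_state(); print(s['tcp_pos'],s['orientation'],s['wrist_force'],s['ft_torque'],s['finger_gap'])
for c in(a,b): cup(c,.134,.416,.125,92.5)
A=cv2.resize(a['color'][210:320,250:360,::-1],None,fx=5,fy=5,interpolation=cv2.INTER_CUBIC)
cv2.imwrite('pics/g.png',A)
E
```

```text
[0.413  0.2245 0.0751] [-0.0001  0.9997  0.0225  0.0003] [ 0.79    0.0766 -0.6381] [0.1645 0.0281 0.0361] 0.012158893990636922
handle n 130 [0.4138 0.2255 0.0999] dir 85.8
top n 179 [0.4173 0.1241 0.1332] ((417.1159973144531, 124.23908233642578), (34.60718536376953, 40.66740417480469), 40.45025634765625) plane [-0.016  0.023  0.133]
handle n 98 [0.415  0.1775 0.1   ] dir -87.4
```

View pics/g.png

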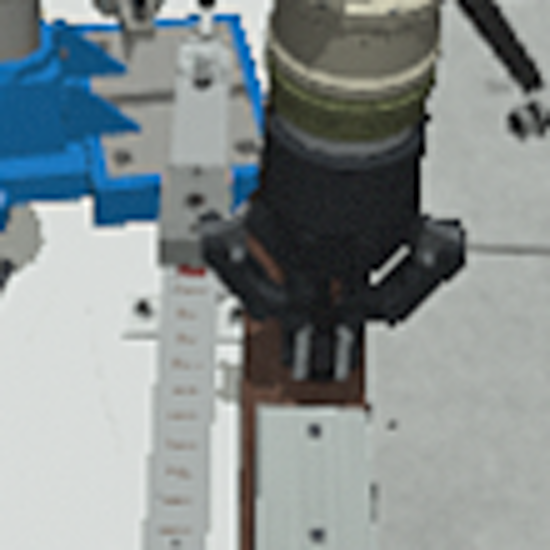

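Run:
```python
from h import *
p=[.413,.2245,.0751,2.6]
W=line(p,[.413,.2245,.092,2.6],2)+line([.413,.2245,.092,2.6],[.596,.2287,.092,13.6],9)
W.append(line(p,[.596,.2287,.089,13.6],1)[0])
rows(W,0,p[:3],2.6)
```

```text
[{"xyz": [0.0, 0.0, -0.0084], "twist": [0, 0, -0.0], "jaw": 0}, {"xyz": [0.0, 0.0, -0.0169], "twist": [0, 0, -0.0], "jaw": 0}, {"xyz": [0.0203, 0.0005, -0.0169], "twist": [0, 0, -0.021], "jaw": 0}, {"xyz": [0.0407, 0.0009, -0.0169], "twist": [0, 0, -0.043], "jaw": 0}, {"xyz": [0.061, 0.0014, -0.0169], "twist": [0, 0, -0.064], "jaw": 0}, {"xyz": [0.0813, 0.0018, -0.0169], "twist": [0, 0, -0.085], "jaw": 0}, {"xyz": [0.1017, 0.0023, -0.0169], "twist": [0, 0, -0.107], "jaw": 0}, {"xyz": [0.122, 0.0027, -0.0169], "twist": [0, 0, -0.128], "jaw": 0}, {"xyz": [0.1423, 0.0032, -0.0169], "twist": [0, 0, -0.149], "jaw": 0}, {"xyz": [0.1627, 0.0036, -0.0169], "twist": [0, 0, -0.171], "jaw": 0}, {"xyz": [0.183, 0.0041, -0.0169], "twist": [0, 0, -0.192], "jaw": 0}, {"xyz": [0.183, 0.0041, -0.0139], "twist": [0, 0, -0.192], "jaw": 0}]
```

Call:
servo_tool --targets '[{"xyz":[0,0,-0.008],"twist":[0,0,0],"jaw":0},{"xyz":[0,0,-0.017],"twist":[0,0,0],"jaw":0},{"xyz":[0.02,0.0005,-0.017],"twist":[0,0,-0.021],"jaw":0},{"xyz":[0.041,0.001,-0.017],"twist":[0,0,-0.043],"jaw":0},{"xyz":[0.061,0.0015,-0.017],"twist":[0,0,-0.064],"jaw":0},{"xyz":[0.081,0.002,-0.017],"twist":[0,0,-0.085],"jaw":0},{"xyz":[0.102,0.0025,-0.017],"twist":[0,0,-0.107],"jaw":0},{"xyz":[0.122,0.003,-0.017],"twist":[0,0,-0.128],"jaw":0},{"xyz":[0.142,0.003,-0.017],"twist":[0,0,-0.149],"jaw":0},{"xyz":[0.163,0.0035,-0.017],"twist":[0,0,-0.171],"jaw":0},{"xyz":[0.183,0.004,-0.017],"twist":[0,0,-0.192],"jaw":0},{"xyz":[0.183,0.004,-0.014],"twist":[0,0,-0.192],"jaw":0}]'

```text
clock: 10.23
tcp_pos: [0.6005, 0.2285, 0.09]
orientation: [-0.0, 0.993, 0.118, 0.003]
wrist_force: [2.1, 0.1, -1.1]
finger_gap: 0.0119
```

Run:
```python
from h import *
np.set_printoptions(precision=4,suppress=True)
a=snap('side','s5');b=snap('top','t5')
s=env.get_state(); print(s['tcp_pos'],s['orientation'],s['wrist_force'],s['ft_torque'],s['finger_gap'])
for c in(a,b):
    cup(c,.148,.6195,.1315,103.6)
    P=cloud(c).reshape(-1,3)
    for z0,z1 in((.08,.12),(.125,.145),(.163,.183)):
        q=P[(np.hypot(P[:,0]-.6195,P[:,1]-.1315)<.045)&(P[:,2]>z0)&(P[:,2]<z1)]
        if len(q)>15: print(z0,len(q),q.min(0),q.max(0))
A=cv2.resize(a['color'][200:300,180:290,::-1],None,fx=4,fy=4,interpolation=cv2.INTER_CUBIC)
B=cv2.resize(b['color'][125:225,200:290,::-1],None,fx=4,fy=4,interpolation=cv2.INTER_CUBIC)
cv2.imwrite('pics/i.png',np.hstack([A,B]))
```

```text
[0.5958 0.2284 0.0884] [ 0.0001  0.993   0.1178 -0.0005] [-0.9846  0.053  -1.738 ] [ 0.0792  0.0765 -0.0116] 0.012159301753693895
handle n 139 [0.6007 0.2268 0.1136] dir 103.9
handle n 103 [0.6059 0.1882 0.1129] dir -74.9
0.08 43 [0.5986 0.113  0.0813] [0.6167 0.1738 0.1173]
0.163 55 [0.5833 0.0983 0.1632] [0.6505 0.1644 0.183 ]
```

View pics/i.png

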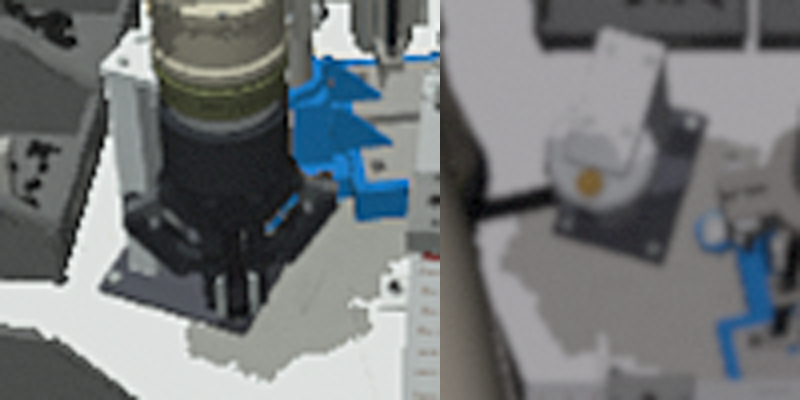

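Call:
servo_tool --targets '[{"xyz":[0,0,-0.003],"twist":[0,0,0],"jaw":0},{"xyz":[0,0,-0.006],"twist":[0,0,0],"jaw":0},{"xyz":[0,0,-0.009],"twist":[0,0,0],"jaw":0},{"xyz":[0,0,-0.012],"twist":[0,0,0],"jaw":0},{"xyz":[0,0,-0.014],"twist":[0,0,0],"jaw":0},{"xyz":[0,0,-0.016],"twist":[0,0,0],"jaw":0},{"xyz":[0,0,-0.016],"twist":[0,0,0],"jaw":0}]'

```text
clock: 10.92
tcp_pos: [0.596, 0.2287, 0.1056]
orientation: [-0.0, 0.993, 0.118, 0.001]
wrist_force: [0.0, -0.3, -1.5]
finger_gap: 0.0122
```

```bash
python3 -c "
from h import *
for i in range(1):
    s=env.get_state(); print(s['tcp_pos'],s['wrist_force'],s['ft_torque'],s['orientation'])"
```

```text
[0.5959855  0.22874033 0.10559748] [ 0.00555563 -0.32318613 -1.5438311 ] [0.10836916 0.02279641 0.0041162 ] [-2.39497004e-05  9.92982133e-01  1.18263088e-01  5.70250336e-04]
```

Call:
servo_tool --targets '[{"xyz":[0,0,-0.002],"twist":[0,0,0],"jaw":0},{"xyz":[0,0,-0.004],"twist":[0,0,0],"jaw":0},{"xyz":[0,0,-0.006],"twist":[0,0,0],"jaw":0},{"xyz":[0,0,-0.006],"twist":[0,0,0],"jaw":0}]'

```text
clock: 11.25
tcp_pos: [0.596, 0.2287, 0.1112]
orientation: [0.0, 0.993, 0.118, 0.0]
wrist_force: [-0.2, 0.1, -1.3]
finger_gap: 0.0122
```

Call:
servo_tool --targets '[{"xyz":[0,0,-0.002],"twist":[0,0,0],"jaw":0},{"xyz":[0,0,-0.004],"twist":[0,0,0],"jaw":0},{"xyz":[0,0,-0.0055],"twist":[0,0,0],"jaw":0},{"xyz":[0,0,-0.0055],"twist":[0,0,0],"jaw":0},{"xyz":[0,0,-0.0055],"twist":[0,0,0],"jaw":0}]'

```text
clock: 11.67
tcp_pos: [0.5959, 0.2286, 0.1164]
orientation: [0.0, 0.993, 0.118, 0.0]
wrist_force: [0.0, -0.9, -1.4]
finger_gap: 0.012
```

Run:
```python
from h import *
s=env.get_state(); print(s['tcp_pos'],s['wrist_force'],s['ft_torque'],s['orientation'],s['joint_pos'])
b=snap('top','t6'); cup(b,.175,.6195,.1315,103.6)
# arc of TCP about the axis, handle 103.6 -> 163.6(+3)
H=np.array([.6195,.1315]); z=s['tcp_pos'][2]; r=.1
y=13.6; p=[*(H+r*np.array([np.cos(np.deg2rad(y+90)),np.sin(np.deg2rad(y+90))])),z]
W=[]
for k in range(1,25):
    a=y+60*k/24; d=np.deg2rad(a+90); W.append([*(H+r*np.array([np.cos(d),np.sin(d)])),z,a])
print(p)
for i in(0,12): 
    rows(W[i:i+12],0,p,y); p=W[i+11][:3]; y=W[i+11][3]
```

```text
[0.59589578 0.22863717 0.11641888] [ 0.03908039 -0.91739487 -1.41973489] [0.13374283 0.03903373 0.02672787] [1.70580498e-05 9.92989095e-01 1.18205855e-01 1.78883971e-04] [ 2.40728424e-01  4.86253734e-01  1.98490597e-02  1.10404071e+00
 -7.74881898e-05  1.57455898e+00]
top n 25 [0.593  0.1228 0.1755] ((594.7139892578125, 128.50851440429688), (17.004323959350586, 57.25397491455078), 5.625926494598389) plane [-0.145 -0.013  0.176]
handle n 116 [0.6042 0.1891 0.1404] dir -73.8
[np.float64(0.5959857886897411), np.float64(0.22869610005785462), np.float64(0.11641887827071176)]
[{"xyz": [-0.0044, 0.0001, -0.0], "twist": [0, 0, -0.044], "jaw": 0}, {"xyz": [-0.0087, 0.0004, -0.0], "twist": [0, 0, -0.087], "jaw": 0}, {"xyz": [-0.0131, 0.0009, -0.0], "twist": [0, 0, -0.131], "jaw": 0}, {"xyz": [-0.0174, 0.0015, -0.0], "twist": [0, 0, -0.175], "jaw": 0}, {"xyz": [-0.0216, 0.0024, -0.0], "twist": [0, 0, -0.218], "jaw": 0}, {"xyz": [-0.0259, 0.0034, -0.0], "twist": [0, 0, -0.262], "jaw": 0}, {"xyz": [-0.0301, 0.0046, -0.0], "twist": [0, 0, -0.305], "jaw": 0}, {"xyz": [-0.0342, 0.006, -0.0], "twist"
[... 426 characters left out ...]
7], "jaw": 0}, {"xyz": [-0.0131, 0.0009, -0.0], "twist": [0, 0, -0.131], "jaw": 0}, {"xyz": [-0.0174, 0.0015, -0.0], "twist": [0, 0, -0.175], "jaw": 0}, {"xyz": [-0.0216, 0.0024, -0.0], "twist": [0, 0, -0.218], "jaw": 0}, {"xyz": [-0.0259, 0.0034, -0.0], "twist": [0, 0, -0.262], "jaw": 0}, {"xyz": [-0.0301, 0.0046, -0.0], "twist": [0, 0, -0.305], "jaw": 0}, {"xyz": [-0.0342, 0.006, -0.0], "twist": [0, 0, -0.349], "jaw": 0}, {"xyz": [-0.0383, 0.0076, -0.0], "twist": [0, 0, -0.393], "jaw": 0}, {"xyz": [-0.0423, 0.0094, -0.0], "twist": [0, 0, -0.436], "jaw": 0}, {"xyz": [-0.0462, 0.0113, -0.0], "twist": [0, 0, -0.48], "jaw": 0}, {"xyz": [-0.05, 0.0134, -0.0], "twist": [0, 0, -0.524], "jaw": 0}]
```

Call:
servo_tool --targets '[{"xyz":[-0.0044,0,-0.0005],"twist":[0,0,-0.044],"jaw":0},{"xyz":[-0.0087,0.0004,-0.0005],"twist":[0,0,-0.087],"jaw":0},{"xyz":[-0.013,0.001,-0.0005],"twist":[0,0,-0.131],"jaw":0},{"xyz":[-0.0174,0.0015,-0.0005],"twist":[0,0,-0.175],"jaw":0},{"xyz":[-0.0216,0.0024,-0.0005],"twist":[0,0,-0.218],"jaw":0},{"xyz":[-0.026,0.0034,-0.0005],"twist":[0,0,-0.262],"jaw":0}]'

```text
clock: 12.22
tcp_pos: [0.5709, 0.2191, 0.1166]
orientation: [0.0, 0.969, 0.248, -0.0]
wrist_force: [-0.0, 0.1, -1.8]
finger_gap: 0.0122
```

Call:
servo_tool --targets '[{"xyz":[-0.0044,0,0],"twist":[0,0,-0.044],"jaw":0},{"xyz":[-0.0087,0.0004,0],"twist":[0,0,-0.087],"jaw":0},{"xyz":[-0.013,0.001,0],"twist":[0,0,-0.131],"jaw":0},{"xyz":[-0.0174,0.0015,0],"twist":[0,0,-0.175],"jaw":0},{"xyz":[-0.0216,0.0024,0],"twist":[0,0,-0.218],"jaw":0},{"xyz":[-0.026,0.0034,0],"twist":[0,0,-0.262],"jaw":0},{"xyz":[-0.03,0.0046,0],"twist":[0,0,-0.305],"jaw":0},{"xyz":[-0.034,0.006,0],"twist":[0,0,-0.349],"jaw":0},{"xyz":[-0.038,0.0076,0],"twist":[0,0,-0.393],"jaw":0},{"xyz":[-0.042,0.0094,0],"twist":[0,0,-0.436],"jaw":0}]'

```text
clock: 13.05
tcp_pos: [0.5386, 0.1907, 0.1167]
orientation: [0.0, 0.892, 0.452, -0.0]
wrist_force: [0.6, -0.6, -0.5]
finger_gap: 0.012
```

Run:
```python
from h import *
s=env.get_state(); print(s['tcp_pos'],s['wrist_force'],s['ft_torque'],s['joint_pos'])
m=rot(s['orientation'])[:,0]; y=np.rad2deg(np.arctan2(m[1],m[0])); print(y)
H=np.array([.6195,.1315]); d=lambda a:np.array([np.cos(np.deg2rad(a+90)),np.sin(np.deg2rad(a+90))])
print(H+.1*d(y))
W=[[*(H+.1*d(a)),s['tcp_pos'][2],a] for a in np.arange(y+2.5,82.1,2.5)]; print([w[3] for w in W]); rows(W,0)
```

```text
[0.53855216 0.19068104 0.11666221] [ 0.56394053 -0.64687326 -0.54806273] [0.06509264 0.10174415 0.01309122] [ 1.99863397e-01  3.64643317e-01 -1.68513074e-01  1.03795804e+00
 -1.21271414e-04  8.33404015e-01]
53.700798652604306
[0.53890635 0.19070019]
[np.float64(56.200798652604306), np.float64(58.700798652604306), np.float64(61.200798652604306), np.float64(63.700798652604306), np.float64(66.2007986526043), np.float64(68.7007986526043), np.float64(71.2007986526043), np.float64(73.7007986526043), np.float64(76.2007986526043), np.float64(78.7007986526043), np.float64(81.2007986526043)]
[{"xyz": [-0.0041, 0.0004, -0.0], "twist": [0, 0, -0.044], "jaw": 0}, {"xyz": [-0.0085, 0.0007, -0.0], "twist": [0, 0, -0.087], "jaw": 0}, {"xyz": [-0.0128, 0.0011, -0.0], "twist": [0, 0, -0.131], "jaw": 0}, {"xyz": [-0.0171, 0.0018, -0.0], "twist": [0, 0, -0.175], "jaw": 0}, {"xyz": [-0.0214, 0.0026, -0.0], "twist": [0, 0, -0.218], "jaw": 0}, {"xyz": [-0.0257, 0.0037, -0.0], "twist": [0, 0, -0.262], "jaw": 0}, {"xyz": [-0.0298, 0.0049, -0.0], "twist": [0, 0, -0.305], "jaw": 0}, {"xyz": [-0.034, 0.0063, -0.0], "twist": [0, 0, -0.349], "jaw": 0}, {"xyz": [-0.038, 0.0079, -0.0], "twist": [0, 0, -0.393], "jaw": 0}, {"xyz": [-0.042, 0.0096, -0.0], "twist": [0, 0, -0.436], "jaw": 0}, {"xyz": [-0.0459, 0.0116, -0.0], "twist": [0, 0, -0.48], "jaw": 0}]
```

Call:
servo_tool --targets '[{"xyz":[-0.0041,0.0004,0],"twist":[0,0,-0.044],"jaw":0},{"xyz":[-0.0085,0.0007,0],"twist":[0,0,-0.087],"jaw":0},{"xyz":[-0.0128,0.0011,0],"twist":[0,0,-0.131],"jaw":0},{"xyz":[-0.017,0.0018,0],"twist":[0,0,-0.175],"jaw":0},{"xyz":[-0.0214,0.0026,0],"twist":[0,0,-0.218],"jaw":0},{"xyz":[-0.0257,0.0037,0],"twist":[0,0,-0.262],"jaw":0},{"xyz":[-0.03,0.0049,0],"twist":[0,0,-0.305],"jaw":0},{"xyz":[-0.034,0.0063,0],"twist":[0,0,-0.349],"jaw":0},{"xyz":[-0.034,0.0063,0],"twist":[0,0,-0.349],"jaw":0}]'

```text
clock: 13.8
tcp_pos: [0.5233, 0.1591, 0.1167]
orientation: [0.0, 0.801, 0.599, -0.0]
wrist_force: [-0.2, -0.9, -2.0]
finger_gap: 0.0122
```

Call:
servo_tool --targets '[{"xyz":[-0.0022,0,0],"twist":[0,0,-0.022],"jaw":0},{"xyz":[-0.0044,0.0001,0],"twist":[0,0,-0.044],"jaw":0},{"xyz":[-0.0066,0.0002,0],"twist":[0,0,-0.066],"jaw":0},{"xyz":[-0.0087,0.0004,0],"twist":[0,0,-0.087],"jaw":0},{"xyz":[-0.0087,0.0004,0],"twist":[0,0,-0.087],"jaw":0}]'

```text
clock: 14.22
tcp_pos: [0.5216, 0.1511, 0.1167]
orientation: [0.0, 0.774, 0.633, -0.0]
wrist_force: [0.3, -1.1, -1.7]
finger_gap: 0.0123
```

Call:
servo_tool --targets '[{"xyz":[-0.0015,0,0],"twist":[0,0,-0.015],"jaw":0},{"xyz":[-0.003,0,0],"twist":[0,0,-0.03],"jaw":0},{"xyz":[-0.0044,0.0001,0],"twist":[0,0,-0.044],"jaw":0},{"xyz":[-0.0044,0.0001,0],"twist":[0,0,-0.044],"jaw":0}]'

```text
clock: 14.55
tcp_pos: [0.5209, 0.1467, 0.1168]
orientation: [0.0, 0.76, 0.65, -0.0]
wrist_force: [-0.4, 0.4, -1.0]
finger_gap: 0.0122
```

Call:
servo_tool --targets '[{"xyz":[-0.001,0,0],"twist":[0,0,-0.01],"jaw":0},{"xyz":[-0.002,0,0],"twist":[0,0,-0.02],"jaw":0},{"xyz":[-0.003,0,0],"twist":[0,0,-0.03],"jaw":0},{"xyz":[-0.003,0,0],"twist":[0,0,-0.03],"jaw":0}]'

```text
clock: 14.88
tcp_pos: [0.5205, 0.144, 0.1168]
orientation: [-0.0, 0.75, 0.661, 0.0]
wrist_force: [0.1, -0.2, -1.2]
finger_gap: 0.0122
```

Run:
```python
from h import *
s=env.get_state(); m=rot(s['orientation'])[:,0]; print(s['tcp_pos'],s['wrist_force'],s['ft_torque'],np.rad2deg(np.arctan2(m[1],m[0])))
b=snap('top','t7')
y=np.rad2deg(np.arctan2(m[1],m[0])); cup(b,.176,.6195,.1315,y+90)
```

```text
[0.52049461 0.14400467 0.11678771] [ 0.07597775 -0.18100194 -1.15604155] [ 0.12888494  0.06630618 -0.17349609] 82.81901417752536
```

Call:
servo_tool --targets '[{"xyz":[-0.001,0,0],"twist":[0,0,-0.01],"jaw":0},{"xyz":[-0.002,0,0],"twist":[0,0,-0.02],"jaw":0},{"xyz":[-0.002,0,0],"twist":[0,0,-0.02],"jaw":0}]'

```text
clock: 15.18
tcp_pos: [0.5203, 0.1422, 0.1168]
orientation: [-0.0, 0.743, 0.669, 0.0]
wrist_force: [0.8, 3.0, -0.9]
finger_gap: 0.0118
```

Run:
```python
from h import *
s=env.get_state(); m=rot(s['orientation'])[:,0]; y=np.rad2deg(np.arctan2(m[1],m[0])); print(s['tcp_pos'],s['wrist_force'],s['ft_torque'],y)
H=np.array([.6195,.1315]); d=lambda a:np.array([np.cos(np.deg2rad(a+90)),np.sin(np.deg2rad(a+90))])
W=[[*(H+.1*d(a)),s['tcp_pos'][2],a] for a in np.linspace(y,73.6,6)[1:]]; rows(W,0)
```

```text
[0.52029398 0.14224574 0.11680503] [ 0.79455914  3.00325679 -0.94082127] [ 0.41974107  0.07071376 -0.23116776] 83.97421692149572
[{"xyz": [0.0033, -0.0001, -0.0], "twist": [0, 0, 0.036], "jaw": 0}, {"xyz": [0.007, 0.0, -0.0], "twist": [0, 0, 0.072], "jaw": 0}, {"xyz": [0.0106, 0.0004, -0.0], "twist": [0, 0, 0.109], "jaw": 0}, {"xyz": [0.0142, 0.0008, -0.0], "twist": [0, 0, 0.145], "jaw": 0}, {"xyz": [0.0177, 0.0014, -0.0], "twist": [0, 0, 0.181], "jaw": 0}]
```

Contact with the stop shows as 3 N opposing the turn and a rising torque. I'll turn back to the lock bearing and let the cup down.

Call:
servo_tool --targets '[{"xyz":[0.0033,0,0],"twist":[0,0,0.036],"jaw":0},{"xyz":[0.007,0,0],"twist":[0,0,0.072],"jaw":0},{"xyz":[0.0106,0.0004,0],"twist":[0,0,0.109],"jaw":0},{"xyz":[0.0142,0.0008,0],"twist":[0,0,0.145],"jaw":0},{"xyz":[0.0177,0.0014,0],"twist":[0,0,0.181],"jaw":0},{"xyz":[0.0177,0.0014,0],"twist":[0,0,0.181],"jaw":0}]'

```text
clock: 15.68
tcp_pos: [0.5235, 0.1597, 0.1167]
orientation: [0.0, 0.801, 0.599, -0.0]
wrist_force: [-0.2, 0.3, -1.1]
finger_gap: 0.012
```

Call:
servo_tool --targets '[{"xyz":[0,0,0.001],"twist":[0,0,0],"jaw":0},{"xyz":[0,0,0.002],"twist":[0,0,0],"jaw":0},{"xyz":[0,0,0.003],"twist":[0,0,0],"jaw":0},{"xyz":[0,0,0.004],"twist":[0,0,0],"jaw":0},{"xyz":[0,0,0.004],"twist":[0,0,0],"jaw":0}]'

```text
clock: 16.1
tcp_pos: [0.5235, 0.1593, 0.1127]
orientation: [0.0, 0.801, 0.599, -0.0]
wrist_force: [-0.2, -0.3, -0.0]
finger_gap: 0.0123
```

Run:
```python
from h import *
s=env.get_state(); m=rot(s['orientation'])[:,0]; y=np.rad2deg(np.arctan2(m[1],m[0])); print(s['tcp_pos'],s['wrist_force'],s['ft_torque'],y)
b=snap('top','t8'); cup(b,.171,.6195,.1315,y+90)
```

```text
[0.52349559 0.15925301 0.11273934] [-0.23213876 -0.27599947 -0.03151493] [-0.03594053  0.1409559   0.00457059] 73.56948797151824
```

Call:
servo_tool --targets '[{"xyz":[0,0,0.0005],"twist":[0,0,0],"jaw":0},{"xyz":[0,0,0.001],"twist":[0,0,0],"jaw":0},{"xyz":[0,0,0.001],"twist":[0,0,0],"jaw":0}]'

```text
clock: 16.4
tcp_pos: [0.5238, 0.1593, 0.1122]
orientation: [0.0, 0.801, 0.599, 0.0]
wrist_force: [-1.1, -1.5, 2.9]
finger_gap: 0.0117
```

Call:
servo_tool --targets '[{"xyz":[0,0,0.0005],"twist":[0,0,0],"jaw":0},{"xyz":[0,0,0.001],"twist":[0,0,0],"jaw":0},{"xyz":[0,0,0.001],"twist":[0,0,0],"jaw":0}]'

```text
clock: 16.65
tcp_pos: [0.5242, 0.1594, 0.1115]
orientation: [0.001, 0.801, 0.599, 0.001]
wrist_force: [-1.4, -1.2, 5.2]
finger_gap: 0.0122
```

Run:
```python
from h import *
s=env.get_state(); print(s['tcp_pos'],s['wrist_force'],s['ft_torque'])
```

```text
[0.52416929 0.15937108 0.11148155] [-1.35211292 -1.23475827  5.24015925] [-0.28302543 -0.19464864 -0.13819626]
```

Call:
servo_tool --targets '[{"xyz":[0,0,0.0003],"twist":[0,0,0],"jaw":0},{"xyz":[0,0,0.0003],"twist":[0,0,0],"jaw":0},{"xyz":[0,0,0.0003],"twist":[0,0,0],"jaw":0}]' --squeeze 20

```text
clock: 16.9
tcp_pos: [0.5242, 0.1594, 0.1113]
orientation: [0.001, 0.801, 0.599, 0.001]
wrist_force: [-0.5, -1.4, 5.4]
finger_gap: 0.012
```

Call:
servo_tool --targets '[{"xyz":[0,0,0],"twist":[0,0,0],"jaw":0.17},{"xyz":[0,0,0],"twist":[0,0,0],"jaw":0.2},{"xyz":[0,0,0],"twist":[0,0,0],"jaw":0.25},{"xyz":[0,0,0],"twist":[0,0,0],"jaw":0.3},{"xyz":[0,0,0],"twist":[0,0,0],"jaw":0.4},{"xyz":[0,0,0],"twist":[0,0,0],"jaw":0.5},{"xyz":[0,0,0],"twist":[0,0,0],"jaw":0.5}]'

```text
clock: 17.48
tcp_pos: [0.5234, 0.1595, 0.1103]
orientation: [-0.0, 0.801, 0.599, -0.0]
wrist_force: [-0.6, 0.0, 0.5]
finger_gap: 0.0429
```

Run:
```python
from h import *
s=env.get_state(); print(s['tcp_pos'],s['wrist_force'],s['ft_torque'],s['finger_gap'])
```

```text
[0.52339412 0.15949292 0.11032162] [-0.55856118  0.00412964  0.52645373] [-0.02100088  0.01614497  0.01197067] 0.042894105429462565
```

Call:
servo_tool --targets '[{"xyz":[0,0,-0.008],"twist":[0,0,0],"jaw":0.5},{"xyz":[0,0,-0.025],"twist":[0,0,0],"jaw":0.5},{"xyz":[0,0,-0.05],"twist":[0,0,0],"jaw":0.5},{"xyz":[0,0,-0.08],"twist":[0,0,0],"jaw":0.5},{"xyz":[0,0,-0.11],"twist":[0,0,0],"jaw":0.5},{"xyz":[-0.008,-0.028,-0.13],"twist":[0,0,0],"jaw":0.5},{"xyz":[-0.017,-0.058,-0.14],"twist":[0,0,0],"jaw":0.5},{"xyz":[-0.025,-0.086,-0.14],"twist":[0,0,0],"jaw":0.5},{"xyz":[-0.031,-0.105,-0.14],"twist":[0,0,0],"jaw":0.5},{"xyz":[-0.031,-0.105,-0.14],"twist":[0,0,0],"jaw":0.5}]'

```text
clock: 18.32
tcp_pos: [0.4103, 0.1595, 0.2518]
orientation: [-0.0, 0.801, 0.599, -0.0]
wrist_force: [-0.7, -1.1, -0.1]
finger_gap: 0.043
```

Run:
```python
from h import *
np.set_printoptions(precision=4,suppress=True)
a=snap('side','s9');b=snap('top','t9')
for c in(a,b): cup(c,.170,.6195,.1315,163.6)
for c in(a,b):
    P=cloud(c).reshape(-1,3); r=P[:,:2]-[.6195,.1315]; d=np.array([np.cos(np.deg2rad(163.6)),np.sin(np.deg2rad(163.6))]); u=r@d; v=r@[-d[1],d[0]]
    q=(u>.04)&(u<.13)&(abs(v)<.012)&(P[:,2]>.128)&(P[:,2]<.15)
    if q.sum()>10: print('handle top z vs u',np.polyfit(u[q],P[q,2],1),'v vs u',np.polyfit(u[q],v[q],1),u[q].max(),q.sum())
A=cv2.resize(a['color'][190:310,180:300,::-1],None,fx=4,fy=4,interpolation=cv2.INTER_CUBIC)
B=cv2.resize(b['color'][130:250,200:280,::-1],None,fx=4,fy=4,interpolation=cv2.INTER_CUBIC)
cv2.imwrite('pics/z.png',np.hstack([A,B]))
```

```text
top n 75 [0.6161 0.158  0.1701] ((620.2028198242188, 155.23223876953125), (20.02604866027832, 61.315330505371094), 89.35513305664062) plane [ 0.024 -0.082  0.17 ]
handle n 173 [0.5471 0.1556 0.135 ] dir 162.6
handle n 189 [0.5483 0.1512 0.1369] dir 164.2
handle top z vs u [-0.0015  0.1346] v vs u [-0.0196 -0.0015] 0.11991398925663338 169
handle top z vs u [-0.0025  0.1371] v vs u [0.009  0.0006] 0.11841913539872286 172
```

View pics/z.png

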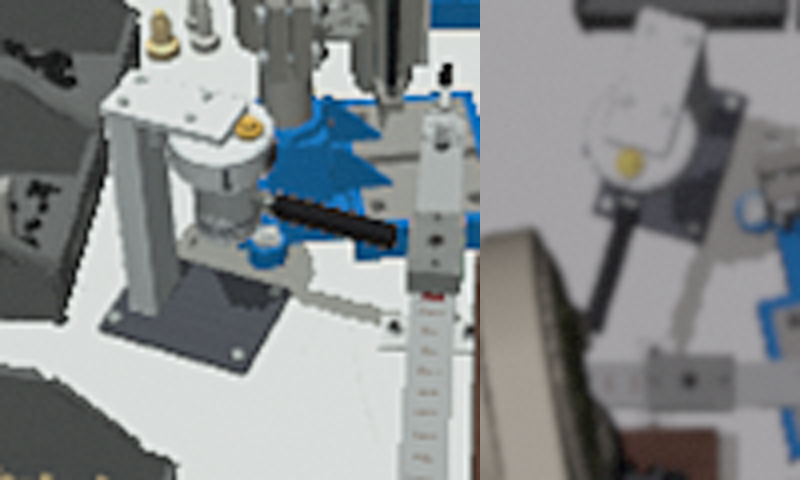

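The cup hangs level by itself: handle top at 0.137 m, as expected when seated, bearing within about 1° of the lock direction. I'll compare the bystanders with the first pictures, then hand in.

Run:
```python
from h import *
P0,P1=cloud(load('t1')),cloud(load('t9'))
for n,(u,v) in dict(jar=(149,199),pin=(175,209)).items(): print(n,P0[v,u].round(4),P1[v,u].round(4))
d=np.abs(load('s1')['color'].astype(int)-load('s9')['color']).mean((0,1)) 
for n,(u,v,w) in dict(jar=(252,342,22),pin=(263,331,8),punch=(310,226,10)).items():
    f=lambda k:load(k)['color'][v-w:v+w,u-w:u+w].astype(int)
    print(n,np.abs(f('s1')-f('s9')).mean())
env.hand_in(); print(env.get_state()['clock'])
```

```text
jar [0.5512 0.3828 0.0619] [0.4477 0.1982 0.7137]
pin [0.53   0.3228 0.0151] [0.4332 0.1633 0.7324]
jar 2.15547520661157
pin 2.2018229166666665
punch 27.408333333333335
the job is handed in; nothing more can be done
the job is handed in; nothing more can be done
```

Run:
```python
from h import *
for k in('s1','s4','s5','s9'):
    c=load(k); print(k,cloud(c)[226,310].round(3))
f=lambda k:load(k)['color'][216:236,300:320].astype(int)
print([np.abs(f('s1')-f(k)).mean().round(1) for k in('s2','s3','s4','s5')])
f=lambda k:load(k)['color'][240:258,308:322].astype(int)
c=load('t1'); print('punch top view diffs',[np.abs(load('t1')['color'][240:256,306:324].astype(int)-load(k)['color'][240:256,306:324]).mean().round(1) for k in('t5','t6','t9')])
```

```text
s1 [ 0.418 -0.057  0.021]
s4 [0.435 0.256 0.292]
s5 [ 0.418 -0.056  0.022]
s9 [ 0.418 -0.061  0.018]
[np.float64(141.1), np.float64(131.1), np.float64(96.2), np.float64(18.7)]
punch top view diffs [np.float64(10.3), np.float64(13.1), np.float64(7.6)]
```

The cup hangs by itself in the filter head, level and locked. I handed the job in at about 18.4 s of the allowed 67 s.

**What I did**
- I gripped the cup by its body, lifted it about 4 mm and drew it out along -y. I stood it on the free end of the block and let go.
- I took it again by its lever handle and raised it through the entry slots without contact, until the lugs were about 10 mm above the mouth.
- I turned it anticlockwise over the humps to the stop, felt as about 3 N and rising torque. I then turned it back to the lock bearing, let it down and released it.

**Last checks**
- **Cup:** the handle top is at 0.137 m, the expected seated height. The handle is level to within 0.2° and points along the lock bearing to within about 1°. The gripper was well clear of it.
- **Stop angle:** I met the stop about 9° past the lock bearing, where the task says about 8°.
- **Forces:** the highest wrist force in the readings was 12 N, when setting the cup on the block.
- **Jar and turned part:** unchanged in the side view. The arm hid both from the top camera in the final picture, so that comparison was no use.
- **Small punch:** the final side picture differed there (27 against about 2 for the others). I checked this only after handing in, from saved pictures. The side-view point at that pixel moved about 4 mm between the first and last pictures, and top-view differences were small. It appears to be in place; I put the difference down to the arm and its shadow, but did not confirm that by eye.

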